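# Roll an idler roller up the loading ramp onto the welding turning rolls

## Task

Load the steel roller lying in front of the turning rolls, ready for its end cap to be welded: with your fingers behind it, push it steadily up the loading ramp and over the front wheels until it settles in between the front and rear wheels, square across them. Roll it, never pick it up or pinch it, and do not let go of it on the ramp so that it runs back. Leave the other things on the bench where they are, and finish with your hand clear.

Things in the scene. Friction and masses are not known exactly. Their poses are not given: they have to be found in the camera images.
- turning_rolls: Low machine, bolted down, for turning round work under a weld: green side plates carry two wheeled axles; a bright steel ramp leads up to them. Origin on the bench, on the middle line, under mid-ramp; x runs up the ramp, z up, y to the left. Side plates x 68 to 198 mm, inner faces at y = +-68, tops 38 mm high, feet to y = +-101. Grey gearbox and motor at y -76 to -120, x 132 to 270, 60 mm high.
- ramp: The ramp's surface, 136 mm wide, side lips 10 mm high (clear width 130 mm). Origin on the middle line where the surface meets the bench (x = -106 mm in the machine's frame); x points up the slope (10 degrees above level), y across, z off the surface. It ends 195 mm up the slope, 34 mm above the bench, in line with the tops of the front wheels.
- front_axle (a point): Middle of the front axle: x = 100 mm in the machine's frame, 20 mm above the bench, axle along y. It carries two freely turning black rubber-tyred wheels, 32 mm diameter, 18 mm wide, centred 30 mm either side of the middle line.
- rear_axle (a point): Middle of the rear axle, the same with two like wheels, at x = 158 mm, 20 mm above the bench.
- nest (a point): The point where the centre of the 70 mm roller lies when it rests on all four wheels: midway between the axles, 62 mm above the bench.
- roller: The work: a smooth, lightly oiled steel roller lying before the ramp's foot, roughly square to it. Barrel 70 mm diameter, 90 mm long; axle stubs 17 mm diameter, 12 mm long at each end; 0.55 to 0.95 kg. Origin at its centre; y is its axis. Runs back down the ramp if let go. Over the front axle its centre is 71 mm up; past that it drops into the nest by itself.
- short_roller: Bystander: a smaller roller standing on end, barrel 50 mm diameter, 80 mm high over its stubs. Origin at the centre of its underside.
- paste_tub: Bystander: white tub with a grey lid, 72 mm diameter, 65 mm high. Origin at the centre of its underside.
- hammer: Bystander: hammer lying on the bench, 260 mm long, head 26 mm thick and 90 mm across at its +x end, wooden handle towards -x. Origin on the bench under its middle.
Things that resemble listed ones, but are neither listed nor needed, are in the scene too. Leave any orange or yellow look-alike of the roller alone.

How it is judged:
By the outcome, as a careful person would: the job done as asked, in the order asked, and still so for the second after the job is handed in, with the robot touching nothing.
It also fails if it takes over 43 s, if anything falls off the work surface, if the arm or the gripper's body presses on something with over 40 N, if the wrist force passes 120 N, or if a joint passes its speed limit or range.

## Robot

A 7-joint arm with a two-finger parallel gripper is mounted at the origin on the work surface. World frame = base frame: x ahead of the robot, y to its left, z up, the work surface at z = 0. Lengths are in mm, angles in rad, forces in N, time in s.
With the tool pointing down it reaches from about 400 to 900 mm from the base axis. Payload 5.5 kg.
Tool frame: the origin (TCP) lies midway between the tips of the shut fingers; the grasp point (between the pads) lies 19 mm behind it; x points along the fingers, y is the direction in which the jaws open and shut, and the axes are right-handed (so a half turn about x gives the same grasp; the last joint's range is limited). The gripper opens to 92 mm and grips with 3 to 60 N. Pads are 19 mm wide; open, the fingers measure 130 mm over their backs; the gripper's body (75 mm by 190 mm) begins 47 mm behind the grasp point.
Start: joints at [-0.892, 0.501, -0.427, 1.55, 0.221, 1.138, -0.21], TCP at [262.513, 594.632, 226.729] pointing down, gripper open.
Joint ranges: [-2.88, 2.88], [-0.31, 2.03], [-1.54, 1.56], [0.2, 2.42], [-1.41, 4.55], [0.19, 2.02], [-2.57, 2.57]. Speed limits (rad/s): [2.57, 2.57, 3.14, 3.14, 3.14, 3.14, 3.14].

## Interface

Orientations are given as [roll, pitch, yaw] about the fixed x, y, z axes, in that order (R = Rz(yaw) Ry(pitch) Rx(roll)).
In Python, from cell import observe, grab_frame, get_calibration, close_job, masks_of, mark_of gives the robot as it stands. The module is installed in compiled form; this text tells all that it offers.
- The arm moves only by the tool jog_arm, never from a script. Its argument "targets" is a list of rows, each a list of 6 numbers: the shift along the tool's x, y, z each as a share of 60 mm, from -1 to 1, then the turn, a rotation vector about the tool's x, y, z each as a share of 5 degrees, from -1 to 1. In form: [[x, y, z, rx, ry, rz], ...]. A call has 1 to 20 rows; each row shifts and turns the pose as measured when the row begins, along the tool's axes as they then stand; what a row does not reach is not made up. A row lasts 1/8 s, in which the tool goes at most 62.5 mm and 10.7 degrees, less where a joint would pass 70% of its speed; a pose out of reach is approached as far as the arm can. A call with a number of a shift or a turn outside -1 to 1 is refused whole. A call with a gripper value outside its range is refused whole. "hand" is the opening in per cent of the stroke, from 0 (shut) to 100 (fully open), set as the call begins (left out, the last holds). The fingers move at their own pace and stop on an object; "squeeze" is the grip in N (left out, the last holds). Time passes only in rows, so rows that do not move let the fingers close. It gives the time, the measured TCP pose, the force and the opening at its end, in the units of the state.
- observe(): the state, without advancing time (a new reading comes with each control period).
- grab_frame(name): name is "scene" or "top" or "wrist"; returns (picture, depth): 384x512x3 uint8, red, green, blue; 384x512 float32, mm along the optical axis (not along the pixel's ray), 0 where there is no reading.
- get_calibration(name): a dict with "fx", "fy", "cx", "cy" (pixels), "k1" (the pictures are not rectified: a ray, as slopes to the right and down, at radius r is drawn at 1 + k1 r^2 times it, then the intrinsics apply), "rvec" (rotation vector, rad) and "tvec" (3), from world to camera coordinates, as OpenCV has them. Camera axes: x right, y down, z forward; pixel columns grow to the right and rows downward; lengths in mm; the calibration is good to about 2 mm. A picture is of the moment at which its call begins: read the wrist's pose just before it. get_calibration takes no time and is no camera call; for the wrist camera it gives the pose at the moment of the call.
- close_job(): hands the job in, once; it reports no verdict.
Trained networks look in the newest picture that a camera, given by its name, has taken for a name from the list of things; names that differ only in an ending like _2 or _b are one class to them, and where a whole thing is asked for, a point or a joint stands for the part that bears it (a point fixed in the world has none). Each returns a list of dicts, best first, with "score" (0 to 1); they miss things now and then, are a little off and sometimes report something else, mostly with a low value. They report only what shows in the picture. A call takes as long as a camera call. They do not tell look-alikes from the thing itself.
- masks_of(camera, query): "pixels" (384x512 bool, what is visible of it) and "box" ([centre column, centre row, width, height] in pixels, round what is visible of it).
- mark_of(camera, query): "position" ([row, column] in pixels: a listed point, or the origin of a listed thing).
The state is a dict: "clock": time; "joints": joint angles; "dq": joint speeds; "joint_efforts": joint torques, N m; "ee_pos": TCP position; "ee_rot": TCP orientation; "wrist_force": force on the tool from outside, world axes, zero at the start; "ft_torque": the same for the moment, N m; "gripper_width": opening from 0.0 (shut) to 1.0 (fully open).
Only numpy, scipy, OpenCV 4.12 (cv2) and the standard library are available. Lean on these libraries where they do the work, as an engineer would, in place of code of your own. Each camera call takes 0.05 s, during which the arm holds its last target. There are 200 camera calls.

## Working session

There is one attempt and no reset: what is moved stays moved. The work goes in short steps, Python scripts to look and compute and a tool call to move; the robot and the scene stay as the last step left them, time stands still between calls to the robot, and variables do not carry over. Pictures are saved under pics/ and viewed, about 8 in all and at most 12, crops included, and the job is handed in when it is done.

Besides the shell and the picture viewer there is one more tool, called after "Request:" as name([rows], argument=value, ...), one row to a line, values as JSON. jog_arm: Moves the arm, as the interface text tells. Shift numbers are shares of 60 mm and turn numbers shares of 5 degrees, none past 1 either way. Its arguments: {"type":"object","properties":{"targets":{"type":"array"},"hand":{"type":"number"},"squeeze":{"type":"number"}},"required":["targets"]}

```bash
mkdir -p pics; cat > h.py <<'E'
import numpy as np, cv2
from cell import *
def cal(n):
    c=get_calibration(n); R=cv2.Rodrigues(np.array(c["rvec"],float))[0]; return c,R,np.array(c["tvec"],float).ravel()
def unproj(n,rc,depth):
    """pixels (N,2 row,col), depth (N) -> world"""
    c,R,t=cal(n); rc=np.atleast_2d(rc).astype(float)
    xd=(rc[:,1]-c["cx"])/c["fx"]; yd=(rc[:,0]-c["cy"])/c["fy"]; rd=np.hypot(xd,yd); r=rd.copy()
    for _ in range(20): r=rd/(1+c["k1"]*r**2)
    s=np.where(rd>0,r/np.maximum(rd,1e-9),1); d=np.atleast_1d(depth)
    P=np.stack([xd*s*d,yd*s*d,d],1); return (P-t)@R
def cloud(n,mask,depth):
    rc=np.argwhere(mask&(depth>0)); return unproj(n,rc,depth[rc[:,0],rc[:,1]])
def ray_at_z(n,rc,z):
    a=unproj(n,rc,[1.]);b=unproj(n,rc,[1000.]); return (a+(b-a)*((z-a[:,2])/(b[:,2]-a[:,2]))[:,None])[0]
def save(n,pic): cv2.imwrite("pics/"+n,pic[:,:,::-1])
E
python3 - <<'E'
from h import *
s=observe(); print(s)
for n in ("scene","top"):
    p,d=grab_frame(n); save(n+"0.png",p); np.save(n+"_d.npy",d)
    for q in ("roller","turning_rolls","ramp","short_roller","paste_tub","hammer"):
        for m in masks_of(n,q)[:4]:
            P=cloud(n,m["pixels"],d)
            print(n,q,round(m["score"],2),np.round(m["box"]), np.round(np.median(P,0)) if len(P) else None, np.round(np.percentile(P,[2,98],axis=0)).tolist() if len(P) else None)
    for q in ("front_axle","rear_axle","nest","roller","ramp","turning_rolls"):
        zz=dict(front_axle=20,rear_axle=20,nest=62,roller=35,ramp=0,turning_rolls=0)[q]
        for m in mark_of(n,q)[:3]: print(n,"mark",q,round(m["score"],2),np.round(m["position"]),np.round(ray_at_z(n,m["position"],zz)))
E
```

```text
{'clock': 0.0, 'joints': array([-0.89182594,  0.50188214, -0.42673974,  1.55146351,  0.22079384,
        1.13828805, -0.21031454]), 'dq': array([ 1.55564472e-04, -8.19012342e-04,  4.09674117e-04,  1.23362310e-03,
        1.94891116e-03, -1.89650329e-03,  3.64303372e-05]), 'joint_efforts': array([ 9.97270872e-04, -5.66588366e+01, -5.81585348e+00, -2.79122472e+01,
       -6.86500780e-02,  3.05545726e-02,  1.85223348e-04]), 'ee_pos': array([262.31047246, 593.9440511 , 225.64668217]), 'ee_rot': array([-1.59970986,  1.56880615, -2.01548497]), 'wrist_force': array([ 0.15874528,  0.18645774, -0.0822993 ]), 'ft_torque': array([-0.01276539,  0.00750827,  0.01228604]), 'gripper_width': 1.0007136681169932}
scene roller 0.87 [109. 224.  68.  60.] [ 501. -255.   59.] [[457.0, -300.0, 12.0], [529.0, -202.0, 70.0]]
scene roller 0.66 [126. 320.  54.  84.] [ 681. -318.   62.] [[624.0, -357.0, 19.0], [717.0, -276.0, 71.0]]
scene roller 0.58 [206. 226.  58.  64.] [ 604. -126.   60.] [[544.0, -151.0, 4.0], [641.0, -87.0, 70.0]]
scene turning_rolls 0.89 [303. 176. 179. 119.] [588. 103.  20.] [[482.0, -40
[... 1629 characters left out ...]
1.0], [461.0, 71.0, 81.0]]
top paste_tub 0.91 [275. 260.  37.  34.] [458. -68.  64.] [[427.0, -99.0, 29.0], [487.0, -37.0, 68.0]]
top hammer 0.97 [256. 119. 117.  43.] [771.  -6.  24.] [[720.0, -153.0, 13.0], [798.0, 91.0, 28.0]]
top mark front_axle 0.79 [211. 176.] [557. 146.  20.]
top mark rear_axle 0.67 [213. 147.] [555. 210.  20.]
top mark rear_axle 0.49 [211. 156.] [559. 190.  20.]
top mark nest 0.79 [214. 154.] [553. 186.  62.]
top mark roller 0.87 [194. 292.] [ 588. -111.   35.]
top mark roller 0.67 [243. 357.] [ 478. -248.   35.]
top mark roller 0.62 [156. 384.] [ 665. -315.   35.]
top mark ramp 0.8 [194. 261.] [590. -43.   0.]
top mark turning_rolls 0.94 [203. 221.] [574.  48.   0.]
```

```bash
python3 - <<'E'
import cv2
a=cv2.imread("pics/top0.png"); b=cv2.imread("pics/scene0.png")
cv2.imwrite("pics/a.png",cv2.resize(a[70:310,80:450],None,fx=2.1,fy=2.1))
cv2.imwrite("pics/b.png",cv2.resize(b[90:380,60:420],None,fx=2,fy=2))
E
```

```text
(no output)
```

View pics/a.png

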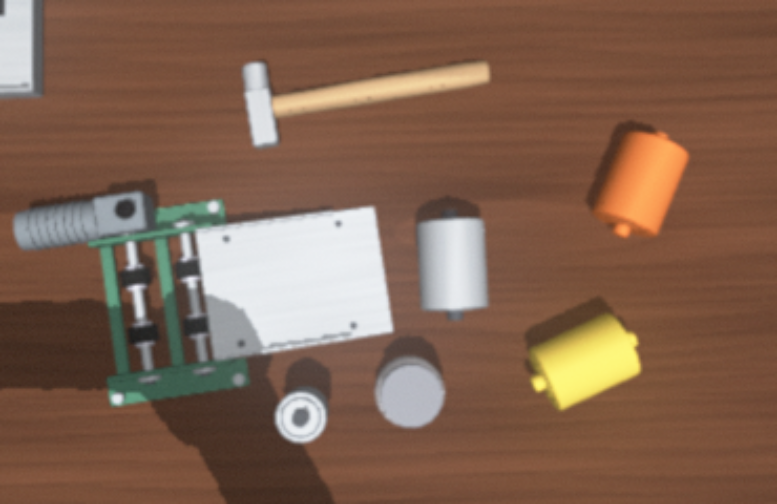

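View pics/b.png

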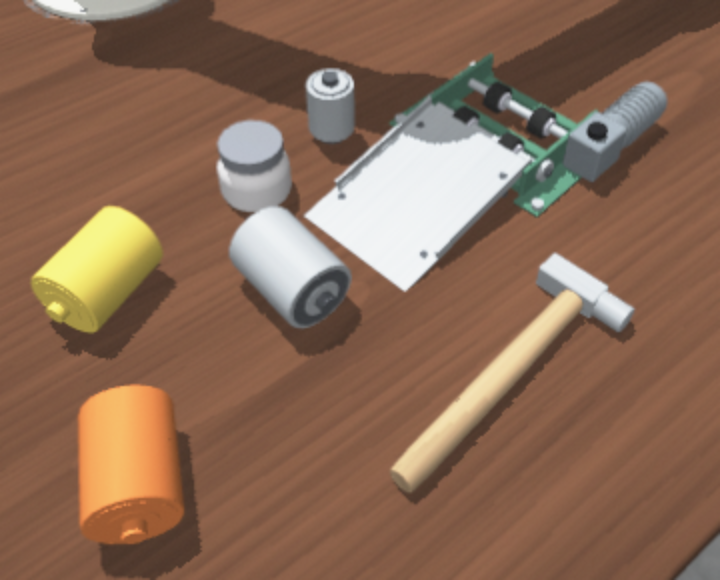

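Candidates for the roller: grey steel (top px 296,194), yellow (359,243) and orange (386,158). The grey one lies at the ramp's foot and is steel-coloured, so it is the one meant. In the picture above it has the black end face and stubs; yellow and orange are the look-alikes. Now the precise fits.

```bash
cat > fit.py <<'E'
from h import *
from scipy.optimize import least_squares
def roller_fit(n,d,m,r=35):
    P=cloud(n,cv2.erode(m.astype(np.uint8),np.ones((3,3)))>0,d)
    P=P[P[:,2]>10]
    a0=P.mean(0)
    def f(p):
        v=np.array([np.cos(p[3]),np.sin(p[3]),0]); q=P-p[:3]; q=q-np.outer(q@v,v); return np.linalg.norm(q,axis=1)-r
    best=min((least_squares(lambda p:np.r_[f([p[0],p[1],p[2],p[3]]),((p[:2]-a0[:2])@[np.cos(p[3]),np.sin(p[3])])*.5],[a0[0],a0[1],35,y],loss="soft_l1") for y in (0,.8,1.57,2.4)),key=lambda s:s.cost)
    p=best.x; v=np.array([np.cos(p[3]),np.sin(p[3]),0]); s=(P-p[:3])@v; lo,hi=np.percentile(s,[1,99])
    return p[:3]+v*(lo+hi)/2,(np.degrees(p[3])+90)%180-90,hi-lo,np.median(abs(f(p)))
E
python3 - <<'E'
from fit import *
for n in ("top","scene"):
    p,d=grab_frame(n)
    ms=masks_of(n,"roller")
    for m in ms:
        c=np.median(cloud(n,m["pixels"],d),0)
        if c[1]>-160: print(n,"roller",[np.round(x,1) for x in roller_fit(n,d,m["pixels"])])
    m=masks_of(n,"ramp")[0]["pixels"]; P=cloud(n,cv2.erode(m.astype(np.uint8),np.ones((3,3)))>0,d)
    A=np.c_[P[:,:2],np.ones(len(P))]; k=np.ones(len(P),bool)
    for _ in range(8):
        c=np.linalg.lstsq(A[k],P[k,2],rcond=None)[0]; k=abs(A@c-P[:,2])<3
    print(n,"plane",c,"slope",np.degrees(np.arctan(np.hypot(c[0],c[1]))),"dir",np.degrees(np.arctan2(c[1],c[0])),k.mean())
    Q=cloud(n,m,d); Q=Q[abs(np.c_[Q[:,:2],np.ones(len(Q))]@c-Q[:,2])<3]
    r=cv2.minAreaRect(Q[:,:2].astype(np.float32)); print("rect",r, np.round(cv2.boxPoints(r)).tolist())
    g=np.hypot(c[0],c[1]); print("foot line: n.x = ", -c[2]/g, c[:2]/g)
    for q,z in (("front_axle",20),("rear_axle",20),("nest",62),("ramp",0),("turning_rolls",0)):
        for mm in mark_of(n,q)[:1]: print(q,np.round(ray_at_z(n,mm["position"],z),1))
E
```

```text
top roller [array([ 584.8, -116.8,   34.3]), np.float64(1.2), np.float64(96.0), np.float64(0.8)]
top plane [-0.02068767  0.17448876 20.50510817] slope 9.965760100607179 dir 96.76151778831658 0.9197418834442428
rect ((570.808837890625, 48.33484649658203), (135.9510955810547, 189.18861389160156), 7.672972202301025) [[491.0, 133.0], [516.0, -54.0], [651.0, -36.0], [626.0, 151.0]]
foot line: n.x =  -116.698008348716 [-0.11773703  0.99304481]
front_axle [555.9 153.5  20. ]
rear_axle [548.6 216.8  20. ]
nest [553.  185.2  62. ]
ramp [589.6 -49.3   0. ]
turning_rolls [566.1  58.6   0. ]
scene roller [array([ 594.3, -115.7,   34.3]), np.float64(2.5), np.float64(95.9), np.float64(0.9)]
scene plane [-0.02162215  0.17599774 21.26863945] slope 10.055224089684346 dir 97.00395795350909 0.9442851290454731
rect ((572.6563720703125, 48.51913070678711), (137.3453369140625, 188.89671325683594), 6.824487686157227) [[493.0, 134.0], [516.0, -53.0], [652.0, -37.0], [630.0, 150.0]]
foot line: n.x =  -119.9443063476859 [-0.12193791  0.99253773]
rear_axle [549.6 205.9  20. ]
nest [560.2 184.1  62. ]
ramp [582.5 -48.    0. ]
turning_rolls [563.5  65.9   0. ]
```

```bash
cat > go.py <<'E'
from h import *
from scipy.spatial.transform import Rotation as Ro
O=np.array([570.3,58.3,0]); e=np.array([np.cos(np.radians(96.9)),np.sin(np.radians(96.9)),0]); l=np.array([-e[1],e[0],0])
def state():
    s=observe(); R=Ro.from_euler("xyz",s["ee_rot"]); return s,R
def mach(p): q=np.asarray(p)-O; return np.array([q@e,q@l,p[2]])
def report(goal_m=None,flip=1):
    s,R=state(); M=R.as_matrix(); print("t",round(s["clock"],2),"mach",np.round(mach(s["ee_pos"]),1),"F(m)",np.round([s["wrist_force"]@e,s["wrist_force"]@l,s["wrist_force"][2]],1),"j",np.round(s["joints"],2),"w",round(float(s["gripper_width"]),2))
    for f in (1,-1):
        y=f*l; x=np.array([0,0,-1.]); G=np.stack([x,y,np.cross(x,y)],1)
        print(" flip",f,"rotvec tool deg",np.round(np.degrees((R.inv()*Ro.from_matrix(G)).as_rotvec()),1))
    print(" axes in machine: y",np.round([M[:,1]@e,M[:,1]@l],3),"z",np.round([M[:,2]@e,M[:,2]@l],3))
    if goal_m is not None:
        g=O+goal_m[0]*e+goal_m[1]*l; g[2]=goal_m[2]; print(" goal shift tool mm",np.round(M.T@(g-s["ee_pos"]),1), "world goal",np.round(g))
E
python3 -c "
from go import *
report([-255,2,130])"
```

```text
t 2.1 mach [569.4 241.1 226.7] F(m) [-0.4  0.5 -0.3] j [-0.89  0.5  -0.43  1.55  0.22  1.14 -0.21] w 1.0
 flip 1 rotvec tool deg [-120.7    0.    -0. ]
 flip -1 rotvec tool deg [59.3 -0.  -0. ]
 axes in machine: y [ 0.86  -0.511] z [-0.511 -0.86 ]
 goal shift tool mm [  96.7 -586.6  626.8] world goal [ 599. -195.  130.]
```

Request:
jog_arm([
  [0, 0, 0, 0.99, 0, 0],
  [0, 0, 0, 0.99, 0, 0],
  [0, 0, 0, 0.99, 0, 0],
  [0, 0, 0, 0.99, 0, 0],
  [0, 0, 0, 0.99, 0, 0],
  [0, 0, 0, 0.99, 0, 0],
  [0, 0, 0, 0.99, 0, 0],
  [0, 0, 0, 0.99, 0, 0],
  [0, 0, 0, 0.99, 0, 0],
  [0, 0, 0, 0.99, 0, 0],
  [0, 0, 0, 0.99, 0, 0],
  [0, 0, 0, 0.99, 0, 0],
], hand=50)

```text
clock: 3.6
ee_pos: [262.1, 594.7, 226.6]
ee_rot: [-1.688, 1.57, 3.109]
wrist_force: [0.2, -0.7, 0.1]
gripper_width: 0.504
```

```bash
python3 -c "
from go import *
report([-255,2,130])"
```

```text
t 3.6 mach [569.5 241.6 226.6] F(m) [-0.7 -0.1  0.1] j [-1.05  0.48 -0.21  1.56  0.1   1.12 -1.19] w 0.5
 flip 1 rotvec tool deg [1.779e+02 1.000e-01 0.000e+00]
 flip -1 rotvec tool deg [-2.1 -0.   0. ]
 axes in machine: y [-0.036 -0.999] z [-0.999  0.036]
 goal shift tool mm [ 96.3 269.  815.4] world goal [ 599. -195.  130.]
```

Request:
jog_arm([
  [0, 0.28, 0.85, -0.42, 0, 0],
  [0, 0.28, 0.85, 0, 0, 0],
  [0, 0.28, 0.85, 0, 0, 0],
  [0, 0.28, 0.85, 0, 0, 0],
  [0, 0.28, 0.85, 0, 0, 0],
  [0, 0.28, 0.85, 0, 0, 0],
  [0, 0.28, 0.85, 0, 0, 0],
  [0, 0.28, 0.85, 0, 0, 0],
  [0, 0.28, 0.85, 0, 0, 0],
  [0, 0.28, 0.85, 0, 0, 0],
  [0, 0.28, 0.85, 0, 0, 0],
  [0, 0.28, 0.85, 0, 0, 0],
  [0, 0.28, 0.85, 0, 0, 0],
  [0.2, 0.28, 0.85, 0, 0, 0],
  [0.5, 0.28, 0.85, 0, 0, 0],
  [0.5, 0, 0, 0, 0, 0],
])

```text
clock: 5.6
ee_pos: [620.1, -154.1, 156.9]
ee_rot: [1.648, 1.555, 0.206]
wrist_force: [-0.2, 0.4, -0.0]
gripper_width: 0.504
```

```bash
python3 -c "
from go import *
report([-255,2,25])"
```

```text
t 5.6 mach [-216.9  -23.9  156.9] F(m) [ 0.4  0.2 -0. ] j [ 0.08  0.51  0.17  1.67 -0.11  0.95  0.42] w 0.5
 flip 1 rotvec tool deg [-1.795e+02  1.400e+00 -1.000e-01]
 flip -1 rotvec tool deg [ 0.5 -0.1 -0.9]
 axes in machine: y [ 0.008 -1.   ] z [-1.    -0.008]
 goal shift tool mm [131.4 -28.3  38.1] world goal [ 599. -195.   25.]
```

Request:
jog_arm([
  [0, -0.24, 0.32, 0.1, 0, -0.18],
  [0, -0.24, 0.32, 0, 0, 0],
  [0.1, 0, 0, 0, 0, 0],
  [0, 0, 0, 0, 0, 0],
])

```text
clock: 6.1
ee_pos: [593.8, -197.9, 149.9]
ee_rot: [-2.072, 1.566, 2.759]
wrist_force: [-0.1, 0.2, 0.7]
gripper_width: 0.501
```

```bash
python3 - <<'E'
from fit import *
from go import *
report([-255,2,25])
out=[]
for n in ("wrist","top","scene"):
    p,d=grab_frame(n); out.append(p)
    for m in masks_of(n,"roller"):
        P=cloud(n,m["pixels"],d)
        if len(P)<50: continue
        c=np.median(P,0)
        if c[1]>-160:
            r=roller_fit(n,d,m["pixels"]); print(n,round(m["score"],2),[np.round(x,1) for x in r],"mach",np.round(mach(r[0]),1))
    for q,z in (("front_axle",20),("ramp",0),("turning_rolls",0)):
        for mm in mark_of(n,q)[:1]: print(n,q,round(mm["score"],2),np.round(mach(ray_at_z(n,mm["position"],z)),1))
save("w1.png",out[0])
E
```

```text
t 6.1 mach [-257.2    7.4  149.9] F(m) [0.2 0.1 0.7] j [ 0.14  0.51  0.19  1.69 -0.11  0.95  0.49] w 0.5
 flip 1 rotvec tool deg [179.9   0.4   0.2]
 flip -1 rotvec tool deg [-0.1 -0.1  0.2]
 axes in machine: y [-0.001 -1.   ] z [-1.     0.001]
 goal shift tool mm [124.9   5.9  -1.9] world goal [ 599. -195.   25.]
wrist 0.77 [array([ 585.6, -117.2,   35.3]), np.float64(1.4), np.float64(103.3), np.float64(0.4)] mach [-176.1    5.9   35.3]
wrist front_axle 0.46 [-178.9    5.7   20. ]
top 0.77 [array([ 582.2, -116.9,   34.5]), np.float64(1.3), np.float64(92.7), np.float64(0.9)] mach [-175.3    9.2   34.5]
top 0.39 [array([765.8, -32.6,  57.1]), np.float64(-84.6), np.float64(249.0), np.float64(2.3)] mach [-113.7 -183.1   57.1]
top front_axle 0.93 [93.5  4.2 20. ]
top ramp 0.74 [-99.6 -11.3   0. ]
top turning_rolls 0.55 [-8.8  0.7  0. ]
scene 0.68 [array([ 600.9, -115.3,   34.2]), np.float64(3.3), np.float64(82.5), np.float64(1.1)] mach [-176.    -9.5   34.2]
scene front_axle 0.93 [105.8   1.9  20. ]
scene ramp 0.68 [-113.   -1.    0.]
scene turning_rolls 0.85 [9.7 7.7 0. ]
```

View pics/w1.png

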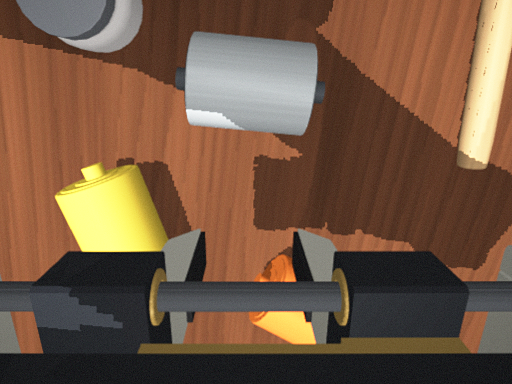

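Request:
jog_arm([
  [0.9, 0.06, 0, 0, 0, 0],
  [0.9, 0, 0, 0, 0, 0],
  [0.3, 0, 0, 0, 0, 0],
  [0, 0, -0.15, 0, 0, 0],
  [0, 0, -0.15, 0, 0, 0],
  [0, 0, 0, 0, 0, 0],
])

```text
clock: 7.6
ee_pos: [599.9, -180.1, 26.6]
ee_rot: [1.303, 1.566, -0.149]
wrist_force: [-0.3, -0.8, 0.2]
gripper_width: 0.499
```

```bash
python3 -c "
from go import *
report([-220,4,23])"
```

```text
t 7.6 mach [-240.2   -0.7   26.6] F(m) [-0.7  0.4  0.2] j [ 0.13  0.67  0.16  1.76 -0.15  0.72  0.49] w 0.5
 flip 1 rotvec tool deg [ 1.799e+02 -5.000e-01 -1.000e-01]
 flip -1 rotvec tool deg [-0.1  0.1 -0.3]
 axes in machine: y [-0.002 -1.   ] z [-1.     0.002]
 goal shift tool mm [  3.5  -4.8 -20.2] world goal [ 593. -161.   23.]
```

Request:
jog_arm([
  [0.03, -0.02, -0.08, 0, 0, 0],
  [0, -0.02, -0.08, 0, 0, 0],
  [0, -0.02, -0.08, 0, 0, 0],
  [0, 0, -0.06, 0, 0, 0],
  [0, 0, -0.06, 0, 0, 0],
  [0, 0, -0.06, 0, 0, 0],
  [0, 0, -0.06, 0, 0, 0],
  [0, 0, -0.06, 0, 0, 0],
  [0, 0, -0.06, 0, 0, 0],
  [0, 0, -0.06, 0, 0, 0],
  [0, 0, -0.06, 0, 0, 0],
  [0, 0, -0.06, 0, 0, 0],
])

```text
clock: 9.1
ee_pos: [592.2, -132.1, 27.5]
ee_rot: [1.212, 1.56, -0.241]
wrist_force: [0.5, -0.6, 0.2]
gripper_width: 0.499
```

```bash
cat > chk.py <<'E'
from fit import *
from go import *
report()
for n in ("wrist","top"):
    p,d=grab_frame(n); save(f"{n}_{observe()['clock']:.2f}.png",p)
    for m in masks_of(n,"roller"):
        P=cloud(n,m["pixels"],d)
        if len(P)<50: continue
        c=np.median(P,0)
        if c[1]>-160 and abs(c[0]-575)<50:
            r=roller_fit(n,d,m["pixels"]); print(n,round(m["score"],2),"mach",np.round(mach(r[0]),1),"relyaw",round(r[1]-6.9,1),"len",round(r[2]),"res",round(r[3],1),m["box"])
E
python3 chk.py
```

```text
t 9.1 mach [-191.7    1.2   27.5] F(m) [-0.7 -0.4  0.2] j [ 0.06  0.64  0.16  1.81 -0.15  0.69  0.41] w 0.5
 flip 1 rotvec tool deg [179.9  -0.9  -0.3]
 flip -1 rotvec tool deg [-0.1  0.2 -0.6]
 axes in machine: y [-0.002 -1.   ] z [-1.     0.002]
wrist 0.74 mach [-141.2    3.3   34.7] relyaw -5.4 len 87 res 0.4 [241.6, 158.1, 262.8, 172.5]
top 0.84 mach [-139.     3.9   34.4] relyaw -5.3 len 98 res 0.9 [276.1, 197.5, 30.4, 48.4]
```

Request:
jog_arm([
  [0.02, 0, -0.1, 0, 0, -0.1],
  [0, 0, -0.1, 0, 0, 0],
  [0, 0, -0.1, 0, 0, 0],
  [0, 0, -0.1, 0, 0, 0],
  [0, 0, -0.1, 0, 0, 0],
  [0, 0, -0.1, 0, 0, 0],
  [-0.018, 0, -0.1, 0, 0, 0],
  [-0.018, 0, -0.1, 0, 0, 0],
  [-0.018, 0, -0.1, 0, 0, 0],
  [-0.018, 0, -0.1, 0, 0, 0],
  [-0.018, 0, -0.1, 0, 0, 0],
  [-0.018, 0, -0.1, 0, 0, 0],
])

```text
clock: 10.8
ee_pos: [589.2, -76.1, 38.3]
ee_rot: [0.463, 1.543, -1.002]
wrist_force: [-0.2, -6.8, 5.0]
gripper_width: 0.501
```

```bash
python3 chk.py
```

```text
t 10.8 mach [-135.7   -2.6   38.3] F(m) [-6.7  1.   5. ] j [-0.07  0.61  0.18  1.85 -0.13  0.68  0.28] w 0.5
 flip 1 rotvec tool deg [179.2  -1.1  -2.3]
 flip -1 rotvec tool deg [-0.8  1.5 -0.7]
 axes in machine: y [-0.014 -1.   ] z [-1.     0.015]
wrist 0.6 mach [-88.3  -0.8  38.6] relyaw -0.6 len 87 res 0.4 [237.8, 164.3, 250.9, 150.8]
top 0.61 mach [-89.7 -13.3  41.9] relyaw -0.8 len 57 res 0.5 [240.9, 194.8, 9.1, 33.5]
```

Request:
jog_arm([
  [0.06, -0.01, -0.1, -0.08, 0.1, -0.07],
  [0.06, -0.01, -0.1, -0.08, 0.1, -0.07],
  [0.04, -0.01, -0.1, 0, 0.1, 0],
  [0.02, 0, -0.1, 0, 0, 0],
])

```text
clock: 11.5
ee_pos: [587.8, -60.4, 29.2]
ee_rot: [0.757, 1.562, -0.701]
wrist_force: [-0.1, -5.8, 3.8]
gripper_width: 0.5
```

```bash
python3 -c "
from go import *
report()"
```

```text
t 11.5 mach [-120.    -3.1   29.2] F(m) [-5.8  0.8  3.8] j [-0.07  0.62  0.16  1.85 -0.14  0.67  0.29] w 0.5
 flip 1 rotvec tool deg [179.6  -0.5  -0.6]
 flip -1 rotvec tool deg [-0.4  0.4 -0.4]
 axes in machine: y [-0.007 -1.   ] z [-1.     0.007]
```

Request:
jog_arm([
  [-0.006, -0.01, -0.12, -0.04, 0.04, -0.04],
  [-0.006, -0.01, -0.12, -0.04, 0.04, -0.04],
  [-0.006, -0.01, -0.12, 0, 0, 0],
  [-0.006, -0.01, -0.12, 0, 0, 0],
  [-0.006, -0.01, -0.12, 0, 0, 0],
  [-0.006, -0.01, -0.12, 0, 0, 0],
  [-0.006, -0.01, -0.12, 0, 0, 0],
  [-0.006, -0.01, -0.12, 0, 0, 0],
])

```text
clock: 12.5
ee_pos: [580.4, -18.0, 35.0]
ee_rot: [0.418, 1.554, -1.043]
wrist_force: [0.9, -6.7, 3.4]
gripper_width: 0.501
```

```bash
python3 chk.py
```

```text
t 12.5 mach [-77.   -0.8  35. ] F(m) [-6.7 -0.1  3.4] j [-0.16  0.6   0.17  1.88 -0.13  0.67  0.2 ] w 0.5
 flip 1 rotvec tool deg [179.4  -0.6  -1.3]
 flip -1 rotvec tool deg [-0.6  0.9 -0.4]
 axes in machine: y [-0.01 -1.  ] z [-1.    0.01]
wrist 0.7 mach [-28.7  -0.7  48.9] relyaw -0.3 len 87 res 0.3 [244.9, 169.4, 273.6, 163.2]
wrist 0.22 mach [17.9 -0.  56.3] relyaw 0.3 len 133 res 1.3 [240.7, 131.4, 324.2, 260.6]
```

Request:
jog_arm([
  [-0.012, 0, -0.12, -0.06, 0.08, -0.04],
  [-0.012, 0, -0.12, -0.06, 0.08, -0.04],
  [-0.012, 0, -0.12, 0, 0, 0],
  [-0.012, 0, -0.12, 0, 0, 0],
  [-0.012, 0, -0.12, 0, 0, 0],
  [-0.012, 0, -0.12, 0, 0, 0],
  [-0.012, 0, -0.12, 0, 0, 0],
  [-0.012, 0, -0.12, 0, 0, 0],
  [-0.012, 0, -0.12, 0, 0, 0],
  [-0.012, 0, -0.12, 0, 0, 0],
  [-0.012, 0, -0.12, 0, 0, 0],
  [-0.012, 0, -0.12, 0, 0, 0],
])

```text
clock: 14.2
ee_pos: [572.0, 50.8, 44.4]
ee_rot: [-0.057, 1.554, -1.521]
wrist_force: [0.4, -5.9, 3.1]
gripper_width: 0.5
```

```bash
python3 chk.py
```

```text
t 14.2 mach [-7.7 -0.8 44.4] F(m) [-5.9  0.3  3.1] j [-0.29  0.58  0.18  1.88 -0.13  0.69  0.07] w 0.5
 flip 1 rotvec tool deg [ 1.792e+02  1.000e-01 -1.500e+00]
 flip -1 rotvec tool deg [-0.8  1.   0.1]
 axes in machine: y [-0.013 -1.   ] z [-1.     0.013]
wrist 0.86 mach [41.  -1.3 61.2] relyaw -0.3 len 87 res 0.3 [246.9, 172.4, 279.0, 165.6]
```

Request:
jog_arm([
  [-0.022, 0, -0.12, -0.08, 0.1, 0],
  [-0.022, 0, -0.12, -0.08, 0.1, 0],
  [-0.022, 0, -0.12, 0, 0, 0],
  [-0.022, 0, -0.12, 0, 0, 0],
  [-0.022, 0, -0.12, 0, 0, 0],
  [-0.022, 0, -0.12, 0, 0, 0],
  [-0.022, 0, -0.1, 0, 0, 0],
  [-0.02, 0, -0.1, 0, 0, 0],
])

```text
clock: 15.4
ee_pos: [567.0, 94.3, 55.7]
ee_rot: [-0.147, 1.562, -1.607]
wrist_force: [1.1, -3.5, 2.8]
gripper_width: 0.501
```

```bash
python3 chk.py
```

```text
t 15.4 mach [36.1 -1.  55.7] F(m) [-3.6 -0.6  2.8] j [-0.35  0.56  0.17  1.88 -0.13  0.71  0.  ] w 0.5
 flip 1 rotvec tool deg [ 1.794e+02  1.000e-01 -8.000e-01]
 flip -1 rotvec tool deg [-0.6  0.5  0.1]
 axes in machine: y [-0.01 -1.  ] z [-1.    0.01]
wrist 0.87 mach [83.7 -1.7 68.5] relyaw -0.5 len 86 res 0.4 [246.0, 171.2, 268.7, 159.7]
```

Request:
jog_arm([
  [-0.005, 0, -0.08, -0.06, 0.06, 0],
  [-0.005, 0, -0.08, -0.06, 0.04, 0],
  [0, 0, -0.08, 0, 0, 0],
  [0, 0, -0.08, 0, 0, 0],
  [0, 0, -0.06, 0, 0, 0],
])

```text
clock: 16.23
ee_pos: [562.9, 121.3, 55.3]
ee_rot: [-2.494, 1.566, 2.342]
wrist_force: [-1.1, 0.4, -0.3]
gripper_width: 0.5
```

```bash
python3 chk.py
```

```text
t 16.23 mach [63.5 -0.2 55.3] F(m) [ 0.5  1.  -0.3] j [-0.38  0.56  0.16  1.87 -0.14  0.72 -0.02] w 0.5
 flip 1 rotvec tool deg [-179.8   -0.3   -0.3]
 flip -1 rotvec tool deg [ 0.2 -0.2  0.2]
 axes in machine: y [ 0.003 -1.   ] z [-1.    -0.003]
wrist 0.78 mach [127.   -3.6  62.3] relyaw 0.9 len 87 res 0.4 [255.6, 128.0, 264.1, 160.4]
```

Request:
jog_arm([
  [0, 0, 0.3, 0, 0, 0],
  [0, 0, 0.6, 0, 0, 0],
  [-0.3, 0, 0.6, 0, 0, 0],
  [-0.8, 0, 0.5, 0, 0, 0],
  [-0.8, 0, 0.6, 0, 0, 0],
  [-0.8, 0, 0.8, 0, 0, 0],
  [0, 0, 0.8, 0, 0, 0],
  [0, 0, 0, 0, 0, 0],
  [0, 0, 0, 0, 0, 0],
])

```text
clock: 17.55
ee_pos: [591.5, -148.2, 216.7]
ee_rot: [-0.794, 1.565, -2.254]
wrist_force: [-0.5, -0.3, -0.0]
gripper_width: 0.499
```

```bash
python3 - <<'E'
from fit import *
from go import *
report()
for n in ("top","scene"):
    p,d=grab_frame(n); save(n+"_end.png",cv2.resize(p[70:330,60:420],None,fx=2,fy=2))
    for q in ("roller","short_roller","paste_tub","hammer"):
      for m in masks_of(n,q)[:4]:
        P=cloud(n,m["pixels"],d)
        print(n,q,round(m["score"],2),np.round(np.median(P,0)))
        if q=="roller":
            r=roller_fit(n,d,m["pixels"]); print("  mach",np.round(mach(r[0]),1),"relyaw",round(r[1]-6.9,1),"len",round(r[2]),"res",round(r[3],1))
E
```

```text
t 17.55 mach [-207.5    3.8  216.7] F(m) [-0.3  0.5 -0. ] j [ 0.01  0.41  0.25  1.68 -0.11  1.06  0.4 ] w 0.5
 flip 1 rotvec tool deg [179.5   0.3  -0.3]
 flip -1 rotvec tool deg [-0.5  0.2  0.2]
 axes in machine: y [-0.01 -1.  ] z [-1.    0.01]
top roller 0.9 [559. 177.  91.]
  mach [126.4  -4.1  61.3] relyaw 0.3 len 96 res 0.8
top short_roller 0.59 [439.  39.  71.]
top short_roller 0.43 [580. 108.  19.]
top paste_tub 0.91 [458. -68.  64.]
top paste_tub 0.5 [578. 115.  18.]
top hammer 0.89 [771.   2.  24.]
scene roller 0.97 [575. 164.  82.]
  mach [126.8 -11.8  61.6] relyaw 1.6 len 95 res 1.0
scene roller 0.65 [ 501. -255.   59.]
  mach [-302.3  122.9   34.3] relyaw -74.3 len 96 res 0.9
scene roller 0.62 [ 681. -317.   63.]
  mach [-385.6  -54.8   34.3] relyaw -31.5 len 98 res 0.8
scene short_roller 0.66 [459.  31.  27.]
scene paste_tub 0.64 [477. -83.  42.]
scene hammer 0.88 [779. -25.  24.]
```

View pics/scene_end.png

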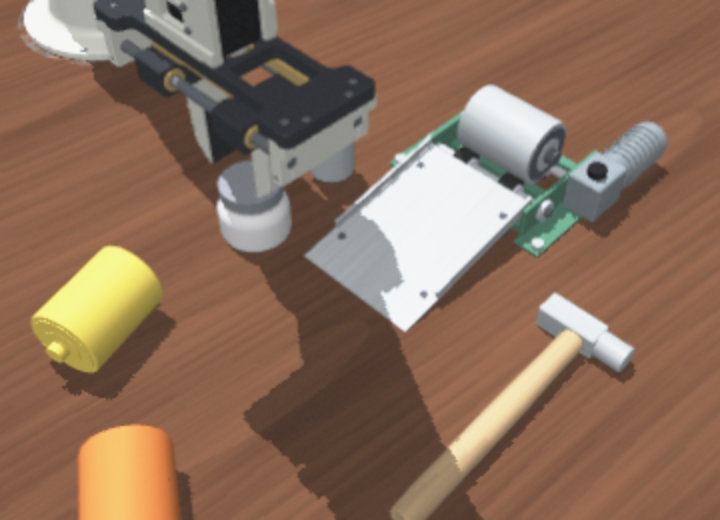

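View pics/top_end.png

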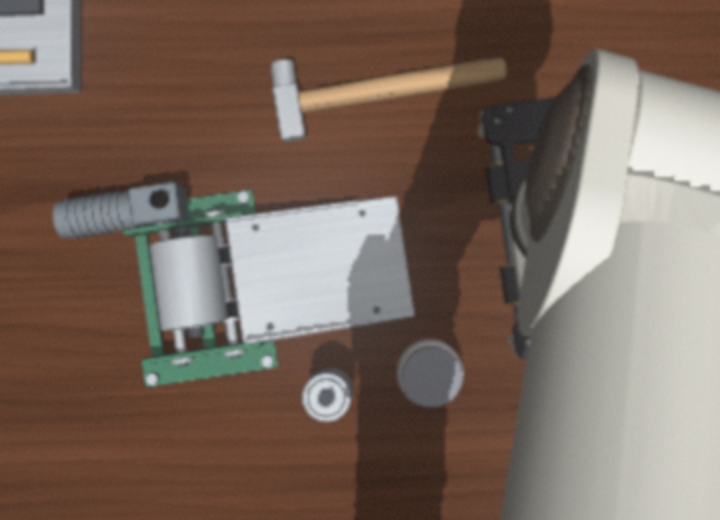

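The scene picture (crop px 512,130) and the top picture (crop px 188,282) both show the steel roller resting between the front and rear wheels, square across them. The other things are where they were and the hand is clear.

```bash
python3 -c "
from cell import *
print(close_job())"
```

```text
the job is handed in; nothing more can be done
None
```

The steel roller is resting on all four wheels between the front and rear axles. I pushed it up the ramp and over the front wheels with two half-open fingers behind it, never pinching or lifting it. It dropped in by itself, and I then backed the hand off and raised it well clear. The job was handed in at about 18 s.

**Last checks:**
- **Height and depth:** the roller's centre is 61–62 mm above the bench at machine x of about 127 mm. The nest is at 62 mm and 129 mm.
- **Squareness:** the top view puts it 0.3° from square and the scene view 1.6°; the wrist view just after the drop gave 0.9°.
- **Sideways position:** it sits about 4 mm right of the middle line in the top and wrist views. The scene camera read 12 mm, but it sees the roller at an angle and was also off by several mm before the move, so I trusted the other two.
- **Other things:** the tub, small roller, hammer and both coloured look-alikes show in their original places.
- **Forces:** wrist readings between moves stayed below about 10 N.

**Loss of contact:** on the flat bench, before the ramp, the roller rolled about 5 mm ahead of the fingers after the first touch. The fingers were against it again at the foot of the ramp, and every reading on the ramp showed contact. I saw no run-back.

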